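Hang the chip guard on its hinge post

ROBOT

A 6-joint arm with a two-finger parallel gripper is mounted at the origin on a cart in front of the work surface, level with it; the furniture and walls round the work are solid. World frame = base frame: x ahead of the robot, y to its left, z up, the work surface at z = 0. Lengths are in m, angles in rad, forces in N, time in s.
With the tool pointing down it reaches from about 0.425 to 0.95 m from the base axis. Payload 3.5 kg.
Tool frame: the origin (TCP) lies midway between the tips of the shut fingers; the grasp point (between the pads) lies 19 mm behind it; z points along the fingers, y is the direction in which the jaws open and shut (so a half turn about z gives the same grasp; the last joint's range is limited). The gripper opens to 85 mm and grips with 20 to 120 N. Pads are 22 mm wide; open, the fingers measure 114 mm over their backs; the gripper's body (76 mm by 85 mm) begins 54 mm behind the grasp point. The pads swing forward as they close: fully open they stand 13 mm farther back than shut.
Start: joints at [-1.408, 0.286, 1.577, -0, 1.279, -0.15], TCP at [0.208, -0.642, 0.196] pointing down, gripper open.
Joint ranges: [-2.77, 2.77], [-0.9, 2.22], [0.21, 2.48], [-1.53, 4.67], [0.24, 2.81], [-2.84, 2.84]. Speed limits (rad/s): [2.79, 2.79, 3.14, 3.14, 3.14, 3.14].

INTERFACE

Orientations are given as a unit quaternion [w, x, y, z].
In Python, from station import env gives the robot as it stands. The module is installed in compiled form; this text tells all that it offers.
- The arm moves only by the shell command python3 -m crank 'ROWS' [OPENING] [FORCE]. ROWS is JSON, one flat list of numbers, 6 for each row, row after row: the shift along the tool's x, y, z in m, then the turn, a rotation vector about the tool's x, y, z in degrees. In form: [dx, dy, dz, rx, ry, rz, dx, dy, dz, rx, ry, rz, ...]. A call has 1 to 5 rows; each row is the pose to reach, as a shift and turn from the pose commanded when the call began, along the tool's axes at that moment; what a row does not reach only later rows make up. A row lasts 1/12 s, in which the tool goes at most 41.7 mm and 7.16 degrees, less where a joint would pass 70% of its speed; a pose out of reach is approached as far as the arm can. A call with a gripper value outside its range is refused whole. OPENING is the gripper's target within -1 to 1 (shut at 1, half-way at 0, fully open at -1), set as the call begins (- or left out, the last holds). The fingers move at their own pace and stop on an object; FORCE is the grip in N (left out, the last holds). Time passes only in rows, so rows that repeat a pose let the fingers close. It gives the time, the measured TCP pose, the force and the opening at its end, in the units of the state.
- env.sense(): the state, without advancing time (a new reading comes with each control period).
- env.camera(name): name is "side" or "top" or "wrist"; returns the picture (384x512x3 uint8, blue, green, red); there is no depth.
- env.get_calibration(name): a dict with "camera_matrix" (3x3 intrinsics, pixels), "R" (3x3) and "t" (3): a world point X has camera coordinates R X + t. Camera axes: x right, y down, z forward; pixel columns grow to the right and rows downward; lengths in m; the calibration is good to about 2 mm. A picture is of the moment at which its call begins: read the wrist's pose just before it. get_calibration takes no time and is no camera call; for the wrist camera it gives the pose at the moment of the call.
- env.finish_job(): hands the job in, once; it reports no verdict.
The state is a dict: "t": time; "q": joint angles; "joint_velocities": joint speeds; "effort": joint torques, N m; "tcp_pos": TCP position; "orientation": TCP orientation; "ft_force": force on the tool from outside, world axes, zero at the start; "moment": the same for the moment, N m; "grip_width": opening from 0.0 (shut) to 1.0 (fully open).
Only numpy, scipy, OpenCV 4.12 (cv2) and the standard library are available. Lean on these libraries where they do the work, as an engineer would, in place of code of your own. Each camera call takes 0.05 s, during which the arm holds its last target.

TASK

Lift the yellow chip guard out of its wooden stand and hang it on the green hinge post: both of its hinge eyes fully down over the two upright pintles, the guard hanging upright by itself. Leave the blue panel standing in its own stand.

Things in the scene. Friction and masses are not known exactly. Their poses are not given: they have to be found in the camera images.
- guard: yellow chip guard leaf, loose, 0.3 kg: upright sheet 8 mm thick (x), 120 wide (y), 140 high (z), a wooden grip tab on the middle of its top edge, two dark steel hinge eyes on its -y edge. Origin: middle of the bottom edge, z up. It stands loosely in the slot (11 mm wide, 38 deep, floor 10 above the table) of a wooden stand, at the left or the right; lift it straight up
- guard_grip (a point): centre of the guard's wooden grip tab, 159 mm above the guard's bottom edge; the tab is 16 mm thick (guard x), 40 wide (y), 38 high. Pinch it from above across the thickness
- eye_low (a point): centre of the bottom mouth of the guard's lower hinge eye: a ring open above and below, bore 24 mm, outside 34 mm, 14 mm high; at x = 0, y = -85 mm, z = 15 mm of the guard
- eye_high (a point): the same for the upper hinge eye, 100 mm above the lower one (z = 115 mm of the guard)
- post: hinge post, fixed: base plate 100 x 125 x 8 mm, green square post 25 mm thick, 169 high, 45 mm to the -y side of the hinge axis; two brackets reach from it to two brass pintles, one exactly above the other. Origin on the table, z = hinge axis. The guard hangs on the +y side, its y about along the post's y (it swings freely, any angle will do)
- pin_low (a point): centre of the lower pintle's foot, on a shoulder 30 mm across, 45 mm above the table, on which the eye rests when fully down. Pintle 30 mm high, 18 across at the foot, tapering to 8 near the tip. The lower eye must come in sideways (from +y of the post) between this pintle's tip and the upper bracket, the guard raised 35 to 60 mm above its hung height, then be lowered
- pin_high (a point): the same for the upper pintle, 100 mm above the lower (145 mm above the table); its bracket's underside is at most 20 mm below this point
- panel: blue plain panel, loose, 0.25 kg, same sheet and grip tab as the guard but without hinge eyes, in a second, equal stand; not to be moved. Origin: middle of its bottom edge, z up

How it is judged:
By the outcome, as a careful person would: the job done as asked, in the order asked, and still so for the second after the job is handed in, with the robot touching nothing.
It also fails if it takes over 38 s, if anything falls off the work surface, if the arm or the gripper's body presses on something with over 40 N, if the wrist force passes 120 N, or if a joint passes its speed limit or range.

## Working session

There is one attempt and no reset: what is moved stays moved. The work goes in short steps, Python scripts to look and compute and a shell command to move; the robot and the scene stay as the last step left them, time stands still between calls to the robot, and variables do not carry over. Pictures are saved under pics/ and viewed, and the job is handed in when it is done.

```bash
mkdir -p pics; cat > h.py <<'E'
import numpy as np, cv2
from station import env
from scipy.spatial.transform import Rotation as R
def cal(n):
    c=env.get_calibration(n); return np.array(c["camera_matrix"]),np.array(c["R"]),np.array(c["t"])
def ray(c,px):
    K,Rm,t=c; d=Rm.T@np.linalg.solve(K,[px[0],px[1],1.]); return -Rm.T@t,d/np.linalg.norm(d)
def onplane(c,px,z):
    o,d=ray(c,px); return o+d*(z-o[2])/d[2]
def tri(l):
    A=np.zeros((3,3));b=np.zeros(3)
    for c,p in l:
        o,d=ray(c,p);M=np.eye(3)-np.outer(d,d);A+=M;b+=M@o
    X=np.linalg.solve(A,b)
    return X,[float(np.linalg.norm(np.cross(X-ray(c,p)[0],ray(c,p)[1]))) for c,p in l]
def proj(c,X):
    K,Rm,t=c;p=K@(Rm@np.array(X)+t);return p[:2]/p[2]
def Rt():
    q=env.sense()["orientation"];return R.from_quat([q[1],q[2],q[3],q[0]]).as_matrix()
E
python3 - <<'E'
from h import *
for n in ["side","top","wrist"]:
    c=cal(n); im=env.camera(n); cv2.imwrite(f"pics/{n}0.png",im); np.savez(f"pics/{n}0.npz",K=c[0],R=c[1],t=c[2])
    print(n,(-c[1].T@c[2]).round(3),c[1][2].round(2),c[0][0,0])
s=env.sense();print(s["t"],s["tcp_pos"],s["orientation"],s["grip_width"],s["ft_force"]);print(Rt().round(3))
E
```

```text
side [0.557 0.73  0.511] [-0.04 -0.91 -0.42] 391.15399286508097
top [ 0.39  -0.107  1.334] [ 0.11 -0.   -0.99] 422.2036406041996
wrist [ 0.276 -0.62   0.372] [-0.27 -0.08 -0.96] 306.6439172935039
0.15 [ 0.20763624 -0.64167676  0.19483673] [-9.24687343e-04  9.87795156e-01  1.55755818e-01 -3.62510323e-06] 0.999105152379676 [-0.2762748   0.26153757 -0.9779937 ]
[[ 0.951  0.308 -0.   ]
 [ 0.308 -0.951  0.002]
 [ 0.    -0.002 -1.   ]]
```

View pics/side0.png

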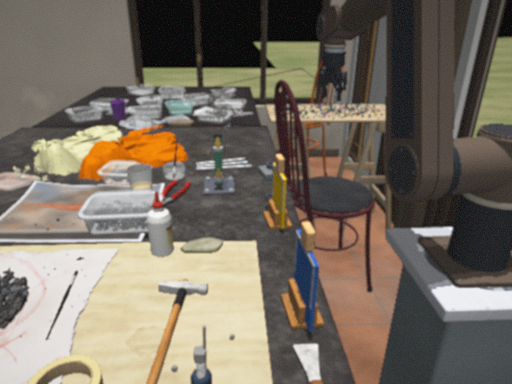

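View pics/top0.png

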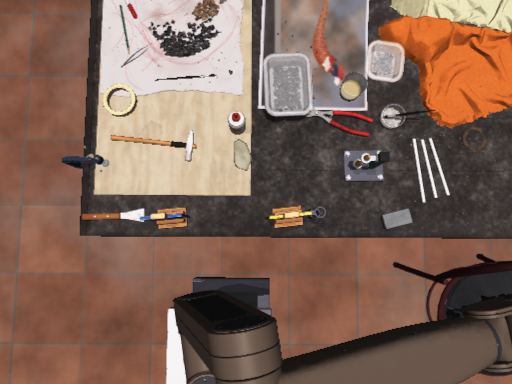

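View pics/wrist0.png

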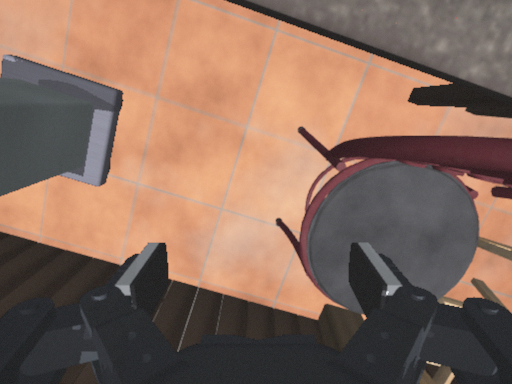

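```bash
python3 - <<'E'
from h import *
t=cv2.imread("pics/top0.png");s=cv2.imread("pics/side0.png")
a=cv2.resize(t[140:235,255:415],(800,475),interpolation=cv2.INTER_CUBIC)
cv2.imwrite("pics/topz.png",a)
b=cv2.resize(s[125:240,190:310],(600,575),interpolation=cv2.INTER_CUBIC)
cv2.imwrite("pics/sidez.png",b)
ct=cal("top")
for p in [(290,215),(319,212),(365,160),(370,158)]:print(p,onplane(ct,p,0.15).round(3),onplane(ct,p,0.).round(3))
E
```

```text
(290, 215) [ 0.434 -0.208  0.15 ] [ 0.439 -0.221  0.   ]
(319, 212) [ 0.443 -0.289  0.15 ] [ 0.449 -0.312  0.   ]
(365, 160) [ 0.591 -0.422  0.15 ] [ 0.617 -0.461  0.   ]
(370, 158) [ 0.597 -0.436  0.15 ] [ 0.623 -0.478  0.   ]
```

View pics/topz.png

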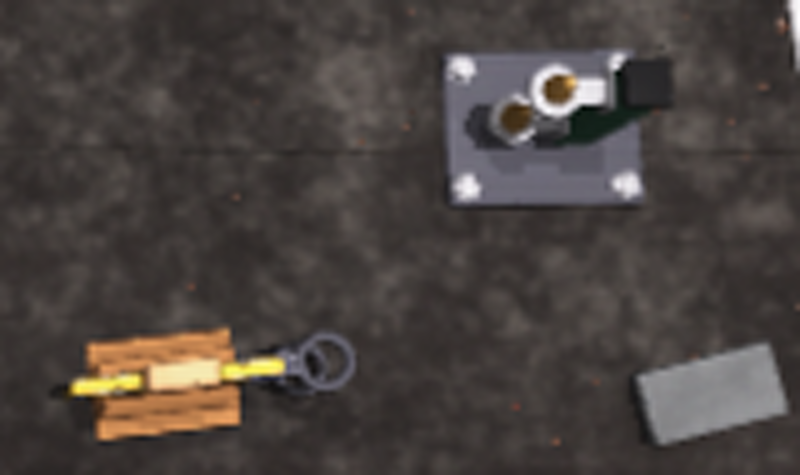

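View pics/sidez.png

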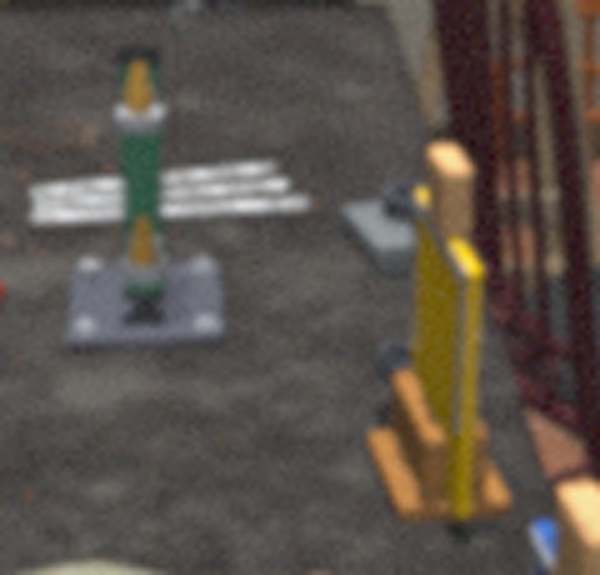

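```bash
python3 - <<'E'
from h import *
ct=cal("top");cs=cal("side")
T=lambda x,y:(255+(x+.5)/5-.5,140+(y+.5)/5-.5)
S=lambda x,y:(190+(x+.5)/5-.5,125+(y+.5)/5-.5)
print("tabtop",tri([(ct,T(186,374)),(cs,S(450,154))]), onplane(ct,T(186,374),.188))
print("pinhi",tri([(ct,T(555,90)),(cs,S(140,108))]), onplane(ct,T(555,90),.145))
print("pinlo",tri([(ct,T(515,120)),(cs,S(144,268))]), onplane(ct,T(515,120),.045))
print("pinhi tip",tri([(ct,T(562,88)),(cs,S(140,62))]))
print("eye",onplane(ct,T(326,362),.139))
for p in [(72,390),(280,368)]: print("edge",onplane(ct,T(*p),.15))
for p in [(148,378),(220,371)]: print("tab",onplane(ct,T(*p),.188))
for p in [(447,55),(445,205),(640,205),(636,53)]: print("base",onplane(ct,T(*p),.008))
E
```

```text
tabtop (array([ 0.43524142, -0.20960275,  0.18869353]), [0.0010811552226031764, 0.0010811552226029759]) [ 0.43419744 -0.20950397  0.188     ]
pinhi (array([ 0.59975137, -0.42442066,  0.14646729]), [0.0009164753550703594, 0.0009164753550704574]) [ 0.59907859 -0.42475217  0.145     ]
pinlo (array([ 0.59997363, -0.42785699,  0.03922659]), [0.0013535005421784654, 0.0013535005421785944]) [ 0.59767497 -0.42632913  0.045     ]
pinhi tip (array([ 0.59723541, -0.42043995,  0.17636946]), [0.002471735252914903, 0.0024717352529147123])
eye [ 0.44333889 -0.29316697  0.139     ]
edge [ 0.42632026 -0.14907084  0.15      ]
edge [ 0.43933283 -0.26562165  0.15      ]
tab [ 0.43190608 -0.18889268  0.188     ]
tab [ 0.43593517 -0.22795335  0.188     ]
base [ 0.64529237 -0.39293372  0.008     ]
base [ 0.54889886 -0.39004286  0.008     ]
base [ 0.54969433 -0.51362318  0.008     ]
base [ 0.64739495 -0.51368603  0.008     ]
```

```bash
python3 - <<'E'
from h import *
ct=cal("top");cs=cal("side");cw=cal("wrist")
print(tri([(ct,(395,263)),(cw,(300,130))]));print(tri([(ct,(430,330)),(cw,(280,220))]));print(tri([(ct,(395,263)),(cs,(282,85))]))
for z in (.1,.2,.3,.4,.5): print(z,onplane(cs,(282,85),z),proj(ct,onplane(cs,(282,85),z)),proj(cw,onplane(cs,(282,85),z)))
t=cv2.imread("pics/top0.png");cv2.imwrite("pics/topc.png",cv2.resize(t[234:384,362:512],(600,600),interpolation=cv2.INTER_CUBIC))
E
```

```text
(array([ 0.232564  , -0.79104104, -0.73795093]), [0.005203213679119758, 0.005203213679119714])
(array([ 0.0407976 , -0.74819539, -0.25988085]), [0.010624261107403088, 0.010624261107402862])
(array([ 0.36131511, -0.44496507,  0.3263429 ]), [0.04547614744138981, 0.04547614744138978])
0.1 [ 0.22501393 -1.87244305  0.1       ] [867.56555265 292.01924667] [1205.79061576  465.16639537]
0.2 [ 0.305699   -1.24002559  0.2       ] [680.22499214 265.0880788 ] [1134.76938365  348.33670008]
0.3 [ 0.38638407 -0.60760812  0.3       ] [459.26289727 233.32364265] [ 436.35531784 -800.55216138]
0.4 [0.46706914 0.02480935 0.4       ] [194.73607088 195.29655257] [1543.56460121 1020.8035003 ]
0.5 [0.54775421 0.65722682 0.5       ] [-127.64825047  148.9521504 ] [1402.22854582  788.30614994]
```

View pics/topc.png

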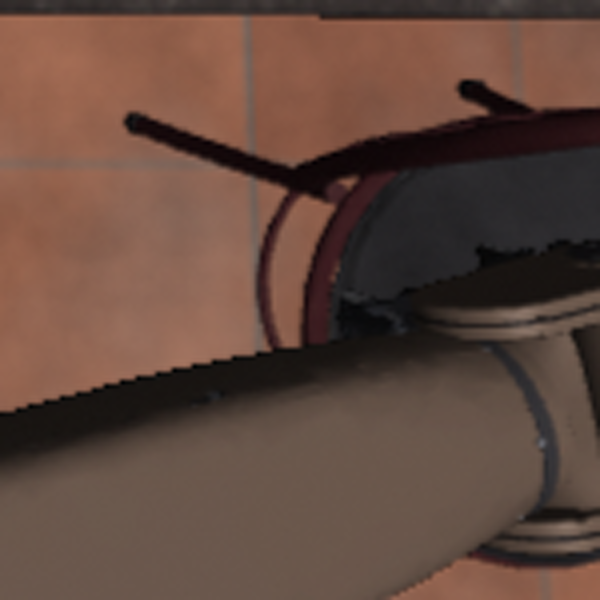

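```bash
cat >> h.py <<'E'
def go(pos,yaw_y):
    """shift/rotvec in tool axes to reach TCP pos with tool z down and tool y at world yaw (deg)"""
    M=Rt();p=np.array(env.sense()["tcp_pos"])
    a=np.radians(yaw_y);y=np.array([np.cos(a),np.sin(a),0]);z=np.array([0,0,-1.]);x=np.cross(y,z)
    T=np.stack([x,y,z],1)
    print("shift",(M.T@(np.array(pos)-p)).round(4),"rot",np.degrees(R.from_matrix(M.T@T).as_rotvec()).round(2))
def st():
    s=env.sense();M=Rt();print("t",round(s["t"],2),"p",np.round(s["tcp_pos"],4),"yawy",np.degrees(np.arctan2(M[1,1],M[0,1])).round(2),"z",M[:,2].round(4),"F",np.round(s["ft_force"],2),"M",np.round(s["moment"],2),"g",round(s["grip_width"],3))
E
python3 -m crank '[0,0,-0.04,0,0,0, 0,0,-0.08,0,0,0, 0,0,-0.12,0,0,0, 0,0,-0.16,0,0,0]' -1
python3 - <<'E'
from h import *
st();go([0.434,-0.17,0.33],6.3)
E
```

```text
t: 0.48
tcp_pos: [0.2077, -0.6417, 0.357]
orientation: [-0.001, 0.988, 0.156, 0.0]
ft_force: [0.4, -1.2, -0.3]
grip_width: 1.004
t 0.48 p [ 0.2077 -0.6417  0.357 ] yawy -72.08 z [-2.0e-04  1.4e-03 -1.0e+00] F [ 0.35 -1.17 -0.26] M [-0.01 -0.05 -0.01] g 1.004
shift [ 0.3605 -0.3791  0.0276] rot [-6.000e-02 -7.000e-02 -7.838e+01]
```

```bash

python3 -m crank '[0.028,-0.0294,0,0,0,-6, 0.056,-0.0589,0,0,0,-12, 0.084,-0.0883,0,0,0,-18, 0.112,-0.1178,0,0,0,-24, 0.14,-0.1472,0,0,0,-30]' -1
python3 - <<'E'
from h import *
st();go([0.434,-0.17,0.33],6.3)
E
```

```text
t: 0.9
tcp_pos: [0.296, -0.4572, 0.3554]
orientation: [-0.0, 0.913, 0.408, 0.0]
ft_force: [0.3, 0.7, 0.8]
grip_width: 1.004
t 0.9 p [ 0.296  -0.4572  0.3554] yawy -41.82 z [-1.e-04  7.e-04 -1.e+00] F [0.27 0.71 0.8 ] M [ 0.01 -0.02 -0.06] g 1.004
shift [ 0.306  -0.0886  0.0256] rot [-2.000e-02 -4.000e-02 -4.812e+01]
```

```bash

python3 -m crank '[0.038,-0.011,0.003,0,0,-6, 0.076,-0.022,0.006,0,0,-12, 0.114,-0.033,0.01,0,0,-18, 0.152,-0.044,0.013,0,0,-24, 0.19,-0.055,0.016,0,0,-30]' -1
python3 - <<'E'
from h import *
st();go([0.434,-0.17,0.33],6.3)
E
```

```text
t: 1.32
tcp_pos: [0.3824, -0.2792, 0.3395]
orientation: [-0.0, 0.776, 0.631, 0.0]
ft_force: [0.6, 0.1, -0.3]
grip_width: 0.997
t 1.32 p [ 0.3824 -0.2792  0.3395] yawy -11.81 z [-0.e+00  2.e-04 -1.e+00] F [ 0.57  0.09 -0.28] M [ 0.02 -0.06  0.01] g 0.997
shift [0.1174 0.0282 0.0095] rot [-0.000e+00 -1.000e-02 -1.811e+01]
```

```bash

python3 -m crank '[0.039,0.0094,0.003,0,0,-6, 0.078,0.019,0.006,0,0,-12, 0.1174,0.0282,0.01,0,0,-18.1, 0.1174,0.0282,0.01,0,0,-18.1, 0.1174,0.0282,0.01,0,0,-18.1]' -1
python3 - <<'E'
from h import *
st();c=cal("wrist"); im=env.camera("wrist"); cv2.imwrite("pics/w1.png",im); np.savez("pics/w1.npz",K=c[0],R=c[1],t=c[2])
E
```

```text
t: 1.73
tcp_pos: [0.4346, -0.1703, 0.3294]
orientation: [-0.0, 0.667, 0.745, -0.0]
ft_force: [-0.6, 0.1, 0.1]
grip_width: 1.003
t 1.73 p [ 0.4346 -0.1703  0.3294] yawy 6.26 z [-8.e-04  1.e-04 -1.e+00] F [-0.62  0.1   0.06] M [-0.04 -0.   -0.  ] g 1.003
```

View pics/w1.png

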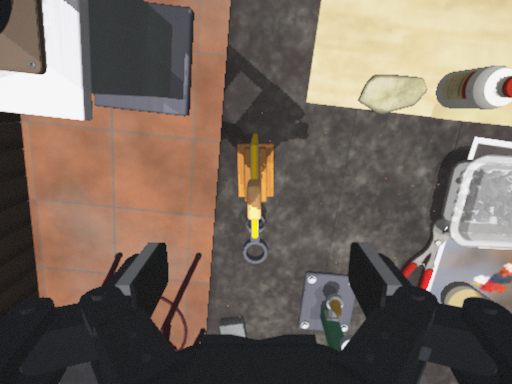

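```bash
python3 - <<'E'
from h import *
t=cv2.imread("pics/w1.png")
cv2.imwrite("pics/w1z.png",cv2.resize(t[125:345,220:360],(560,880),interpolation=cv2.INTER_CUBIC)[:600])
cv2.imwrite("pics/w1p.png",cv2.resize(t[260:345,290:370],(640,680),interpolation=cv2.INTER_CUBIC)[:600])
E
```

```text
(no output)
```

View pics/w1z.png

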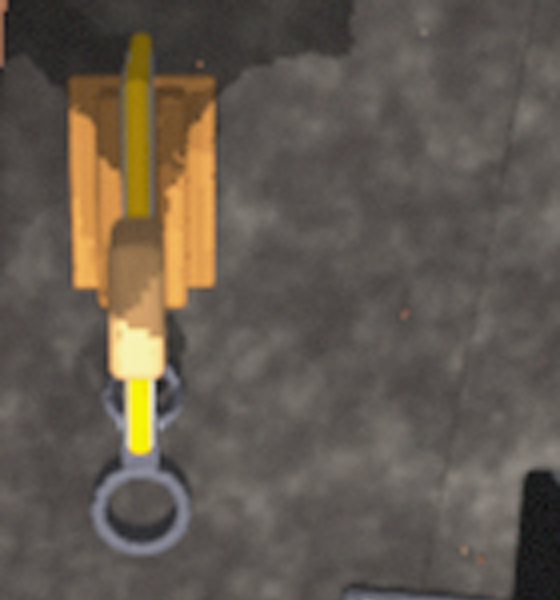

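View pics/w1p.png

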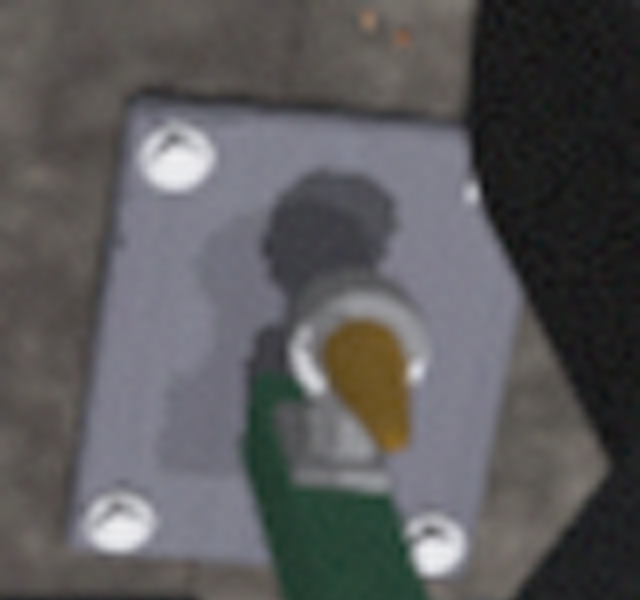

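```bash
python3 - <<'E'
from h import *
d=np.load("pics/w1.npz");w=(d["K"],d["R"],d["t"]);ct=cal("top")
Z=lambda x,y:(220+(x+.5)/4-.5,125+(y+.5)/4-.5)
P=lambda x,y:(290+(x+.5)/8-.5,260+(y+.5)/8-.5)
T=lambda x,y:(255+(x+.5)/5-.5,140+(y+.5)/5-.5)
print("cam",-w[1].T@w[2])
print("eye",onplane(w,Z(141,506),.139),tri([(w,Z(141,506)),(ct,T(326,362))]))
print("tab -y top edge",onplane(w,Z(136,378),.188),tri([(w,Z(136,378)),(ct,T(220,371))]))
print("sheet end +y top",onplane(w,Z(141,36),.15))
print("sheet",onplane(w,Z(139,80),.15),onplane(w,Z(139,215),.15),onplane(w,Z(141,452),.15))
print("lo shoulder",onplane(w,P(360,348),.045),tri([(w,P(360,348)),(ct,T(515,120))]))
E
```

```text
cam [ 0.42682858 -0.09928262  0.50700789]
eye [ 0.44316133 -0.28924105  0.139     ] (array([ 0.44373342, -0.29486672,  0.12810525]), [8.847453800735932e-05, 8.847453800738733e-05])
tab -y top edge [ 0.43541959 -0.22493762  0.188     ] (array([ 0.43602233, -0.22903241,  0.17765537]), [0.0003244035394212327, 0.00032440353942129595])
sheet end +y top [ 0.4268114  -0.13506896  0.15      ]
sheet [ 0.42757463 -0.14768234  0.15      ] [ 0.43184272 -0.18781309  0.15      ] [ 0.44066164 -0.26473189  0.15      ]
lo shoulder [ 0.59721417 -0.4227103   0.045     ] (array([ 0.59930743, -0.42785341,  0.03795599]), [0.0005464455874711573, 0.0005464455874710513])
```

```bash
python3 - <<'E'
from h import *
st();go([0.434,-0.208,0.153],6.4)
E
```

```text
t 1.78 p [ 0.4343 -0.1717  0.3297] yawy 6.1 z [-6.e-04 -3.e-04 -1.e+00] F [ 0.21 -0.92 -0.67] M [-0.05  0.03  0.03] g 1.001
shift [-0.036  -0.0041  0.1767] rot [-0.04  0.01 -0.3 ]
```

```bash

python3 -m crank '[-0.037,-0.004,0,0,0,-0.2, -0.037,-0.004,0.04,0,0,-0.2, -0.037,-0.004,0.08,0,0,-0.2, -0.037,-0.004,0.11,0,0,-0.2, -0.037,-0.004,0.125,0,0,-0.2]' -1
python3 - <<'E'
from h import *
st();go([0.434,-0.208,0.153],6.4)
c=cal("wrist"); im=env.camera("wrist"); cv2.imwrite("pics/w2.png",im); np.savez("pics/w2.npz",K=c[0],R=c[1],t=c[2]);st()
E
```

```text
t: 2.2
tcp_pos: [0.4311, -0.2099, 0.1998]
orientation: [-0.004, 0.669, 0.743, -0.0]
ft_force: [-0.5, -0.5, -0.6]
grip_width: 0.998
t 2.2 p [ 0.4311 -0.2099  0.1998] yawy 5.97 z [-0.0063  0.0044 -1.    ] F [-0.52 -0.49 -0.6 ] M [ 0.02  0.03 -0.02] g 0.998
shift [0.0014 0.0033 0.0468] rot [-0.33 -0.29 -0.43]
t 2.25 p [ 0.4304 -0.2092  0.198 ] yawy 5.98 z [-0.009   0.0065 -0.9999] F [-1.74  0.9  -2.11] M [-0.02  0.01 -0.04] g 0.997
```

View pics/w2.png

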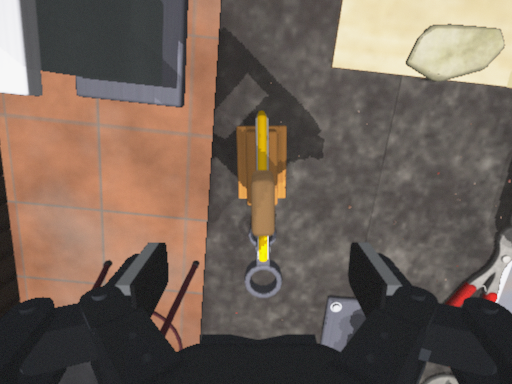

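```bash
python3 -m crank '[0,0,0.03,0,0,0, 0,0,0.03,0,0,0, 0,0,0.03,0,0,0]' -1;python3 - <<'E'
from h import *
print(np.round(env.sense()["q"],3));st();go([0.434,-0.208,0.153],6.4)
E
```

```text
t: 2.5
tcp_pos: [0.4331, -0.2102, 0.1745]
orientation: [-0.001, 0.669, 0.744, -0.0]
ft_force: [-0.6, 0.8, 0.9]
grip_width: 1.001
[-0.663 -0.13   2.059 -0.     1.215 -0.769]
t 2.5 p [ 0.4331 -0.2102  0.1745] yawy 6.09 z [-0.0023  0.0015 -1.    ] F [-0.64  0.83  0.91] M [-0.05  0.03 -0.02] g 1.001
shift [0.0021 0.0011 0.0215] rot [-0.12 -0.1  -0.31]
```

```bash
python3 -m crank '[0.001,0.001,0.011,0,0,-0.3, 0.001,0.001,0.0215,0,0,-0.3, 0.001,0.001,0.0215,0,0,-0.3]' -1;python3 -m crank '[0,0,0,0,0,0, 0,0,0,0,0,0, 0,0,0,0,0,0, 0,0,0,0,0,0, 0,0,0,0,0,0]' 1 60;python3 - <<'E'
from h import *
st();go([0.434,-0.208,0.153],6.4)
E
```

```text
t: 2.75
tcp_pos: [0.4344, -0.208, 0.1521]
orientation: [-0.001, 0.666, 0.746, -0.0]
ft_force: [-0.8, -0.2, -0.7]
grip_width: 1.0
t: 3.17
tcp_pos: [0.4353, -0.2085, 0.1539]
orientation: [0.0, 0.666, 0.746, 0.0]
ft_force: [0.7, -0.2, -0.0]
grip_width: 0.299
t 3.17 p [ 0.4353 -0.2085  0.1539] yawy 6.53 z [ 7.e-04 -5.e-04 -1.e+00] F [ 0.69 -0.24 -0.04] M [-0.01  0.02 -0.01] g 0.299
shift [ 0.0007 -0.0013  0.0009] rot [0.03 0.04 0.13]
```

```bash
python3 -m crank '[0,0,0,0,0,0, 0,0,0,0,0,0, 0,0,0,0,0,0, 0,0,0,0,0,0]' 1 60;python3 - <<'E'
from h import *
st()
E
```

```text
t: 3.5
tcp_pos: [0.4351, -0.2084, 0.1535]
orientation: [0.0, 0.666, 0.746, -0.0]
ft_force: [-0.2, -0.2, -0.2]
grip_width: 0.002
t 3.5 p [ 0.4351 -0.2084  0.1535] yawy 6.52 z [ 0. -0. -1.] F [-0.18 -0.23 -0.18] M [0.   0.03 0.  ] g 0.002
```

```bash
python3 - <<'E'
from h import *
for n in ("wrist","side"):
    im=env.camera(n); cv2.imwrite(f"pics/{n}3.png",im)
    if n=="side": cv2.imwrite("pics/side3.png",cv2.resize(im[80:240,190:350],(600,600),interpolation=cv2.INTER_CUBIC))
st()
E
```

```text
t 3.6 p [ 0.4351 -0.2084  0.1534] yawy 6.52 z [-0.  0. -1.] F [ 0.26 -0.53 -0.29] M [-0.02  0.03 -0.01] g 0.001
```

View pics/wrist3.png

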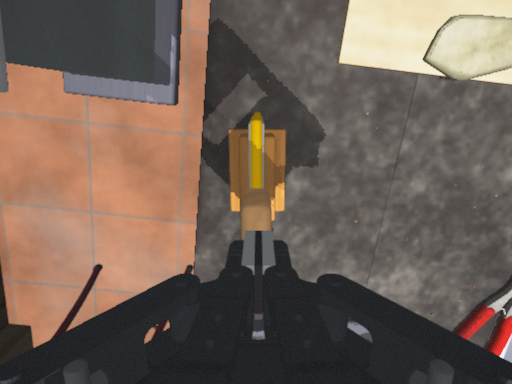

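View pics/side3.png

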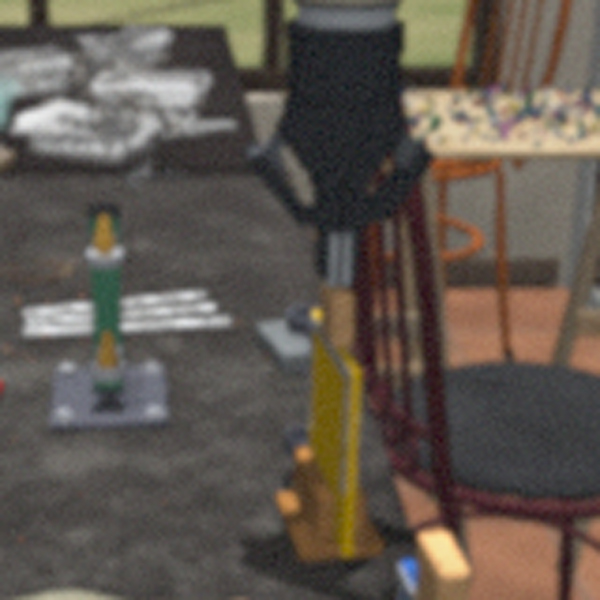

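```bash
python3 - <<'E'
from h import *
cs=cal("side");cw=cal("wrist")
p=env.sense()["tcp_pos"]
print(proj(cs,p),proj(cw,p))
for z in (.15,.16,.17,.18,.19):print(z,proj(cs,[.435,-.2084,z]),proj(cw,[.435,-.2084,z]))
print(proj(cs,[.435,-.209,.188]))
im=cv2.imread("pics/wrist3.png");cv2.imwrite("pics/w3z.png",cv2.resize(im[180:350,200:320],(560,793),interpolation=cv2.INTER_CUBIC)[:600])
E
```

```text
[279.63290869 168.63421704] [258.26781188 221.22704394]
0.15 [279.60775119 169.86720987] [258.16869228 219.19792491]
0.16 [279.75266682 166.22138371] [258.17401132 225.34181104]
0.17 [279.89879257 162.54511319] [258.17991536 232.16141933]
0.18 [280.04614365 158.83801535] [258.18650654 239.77471358]
0.19 [280.19473554 155.09970082] [258.19391221 248.32881205]
[280.13738365 155.77269853]
```

View pics/w3z.png

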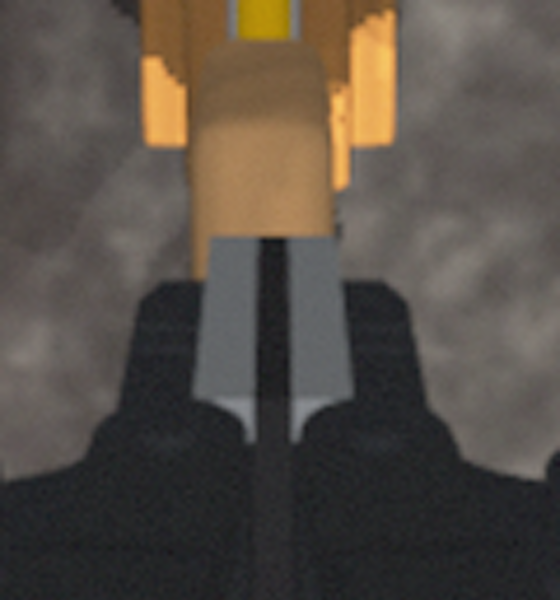

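```bash
python3 - <<'E'
from h import *
cs=cal("side");cw=cal("wrist");ct=cal("top")
Z=lambda p:((p[0]-200+.5)*4.667,(p[1]-180+.5)*4.667)
for dz in (0,):
  for y in (-.189,-.209,-.229):
    x=.434-(y+.208)*.11
    print(y,[np.round(Z(proj(cw,[x,y,z]))) for z in (.15,.168,.178,.188)])
print("hand", [np.round(Z(proj(cw,np.array(env.sense()["tcp_pos"])+[0,0,h]))) for h in (-.01,0,.01,.02,.03,.035)])
im=env.camera("top");cv2.imwrite("pics/top3.png",cv2.resize(im[140:260,240:400],(800,600),interpolation=cv2.INTER_CUBIC))
E
```

```text
-0.189 [array([267.,  46.]), array([267.,  87.]), array([266., 114.]), array([266., 145.])]
-0.209 [array([267., 189.]), array([266., 243.]), array([266., 278.]), array([265., 317.])]
-0.229 [array([266., 323.]), array([266., 389.]), array([265., 431.]), array([265., 477.])]
hand [array([274., 168.]), array([274., 195.]), array([274., 224.]), array([274., 257.]), array([274., 294.]), array([274., 315.])]
```

View pics/top3.png

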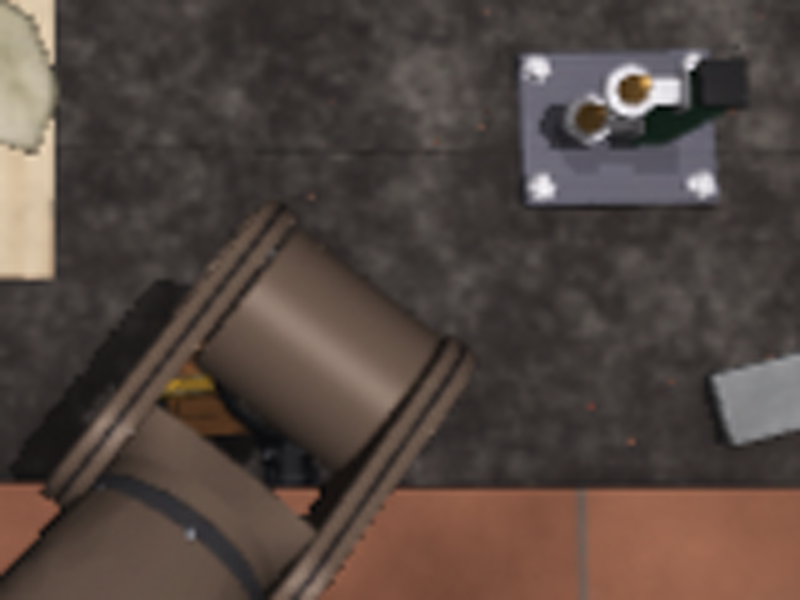

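```bash
python3 -m crank '[0,0,-0.01,0,0,0, 0,0,-0.02,0,0,0, 0,0,-0.02,0,0,0]';python3 - <<'E'
from h import *
st()
for n in ("wrist","side"):
    im=env.camera(n); 
    if n=="side": cv2.imwrite("pics/side4.png",cv2.resize(im[80:240,190:350],(600,600),interpolation=cv2.INTER_CUBIC))
    else: cv2.imwrite("pics/w4z.png",cv2.resize(im[180:350,200:320],(560,793),interpolation=cv2.INTER_CUBIC)[:600])
st()
E
```

```text
t: 3.9
tcp_pos: [0.4366, -0.2095, 0.1767]
orientation: [0.003, 0.666, 0.746, 0.0]
ft_force: [0.9, 0.2, 0.5]
grip_width: 0.002
t 3.9 p [ 0.4366 -0.2095  0.1767] yawy 6.52 z [ 0.0042 -0.0032 -1.    ] F [0.87 0.18 0.46] M [-0.02 -0.01 -0.05] g 0.002
t 4.0 p [ 0.4357 -0.2089  0.1748] yawy 6.52 z [ 0.002  -0.0016 -1.    ] F [ 0.2   0.24 -0.13] M [ 0.06  0.   -0.02] g 0.001
```

View pics/w4z.png

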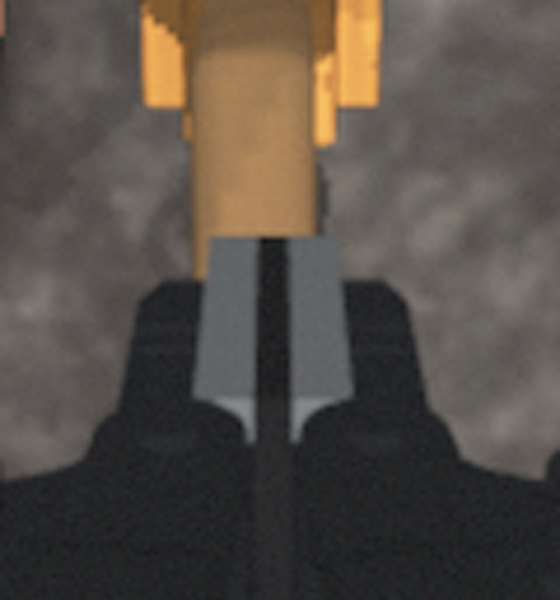

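View pics/side4.png

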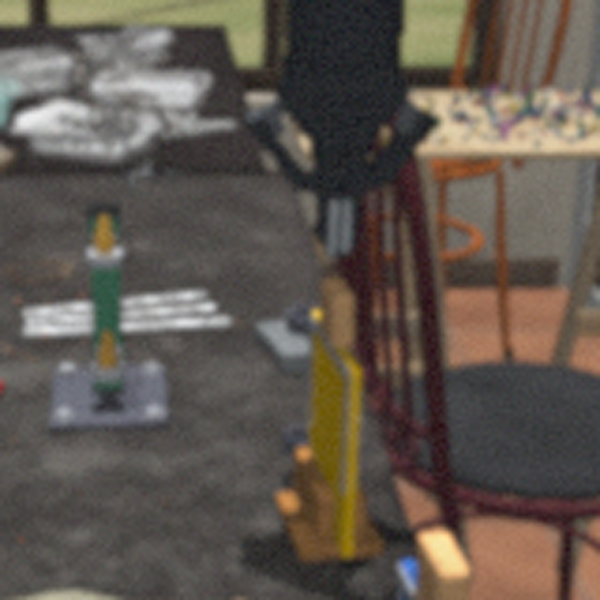

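```bash
python3 - <<'E'
from h import *
cs=cal("side");cw=cal("wrist")
print(tri([(cw,(200+272/4.667-.4,180+237/4.667-.4)),(cs,(190+340/3.75-.4,80+253/3.75-.4))]))
s=env.sense();print(s["tcp_pos"],s["q"])
print(-cw[1].T@cw[2])
E
```

```text
(array([ 0.43554648, -0.19811915,  0.2142561 ]), [0.0014079863044032038, 0.0014079863044032894])
[ 0.43572556 -0.20888766  0.17477337] [-6.57404195e-01 -1.29166283e-01  2.05841308e+00  1.77764048e-05
  1.20977567e+00 -7.71261445e-01]
[ 0.42709628 -0.13761125  0.35217587]
```

```bash
python3 -m crank '[0,0,0,0,0,0, 0,0,0,0,0,0, 0,0,0,0,0,0, 0,0,0,0,0,0, 0,0,0,0,0,0]' -1;python3 -m crank '[0,-0.0012,0,0,0,0, 0,-0.0012,0.012,0,0,0, 0,-0.0012,0.024,0,0,0, 0,-0.0012,0.036,0,0,0, 0,-0.0012,0.046,0,0,0]' -1; python3 -m crank '[0,0,0.006,0,0,0, 0,0,0.012,0,0,0, 0,0,0.012,0,0,0]' -1;python3 - <<'E'
from h import *
st()
im=env.camera("wrist");cv2.imwrite("pics/w5.png",im)
im=env.camera("side");cv2.imwrite("pics/side5.png",cv2.resize(im[80:240,190:350],(600,600),interpolation=cv2.INTER_CUBIC))
E
```

```text
t: 4.42
tcp_pos: [0.4349, -0.2083, 0.1731]
orientation: [-0.0, 0.666, 0.746, -0.0]
ft_force: [0.3, 0.2, -0.2]
grip_width: 0.711
t: 4.83
tcp_pos: [0.433, -0.2079, 0.125]
orientation: [-0.001, 0.666, 0.746, -0.0]
ft_force: [-1.0, -0.6, -0.3]
grip_width: 0.997
t: 5.08
tcp_pos: [0.433, -0.2079, 0.1136]
orientation: [-0.002, 0.666, 0.746, -0.0]
ft_force: [0.2, 0.3, 0.3]
grip_width: 0.998
t 5.08 p [ 0.433  -0.2079  0.1136] yawy 6.52 z [-0.0025  0.0019 -1.    ] F [0.24 0.26 0.26] M [-0.01 -0.03  0.04] g 0.998
```

View pics/w5.png

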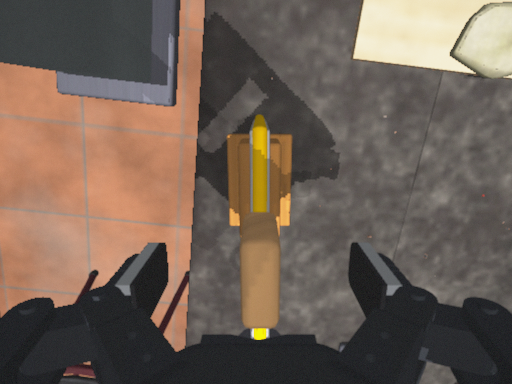

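View pics/side5.png

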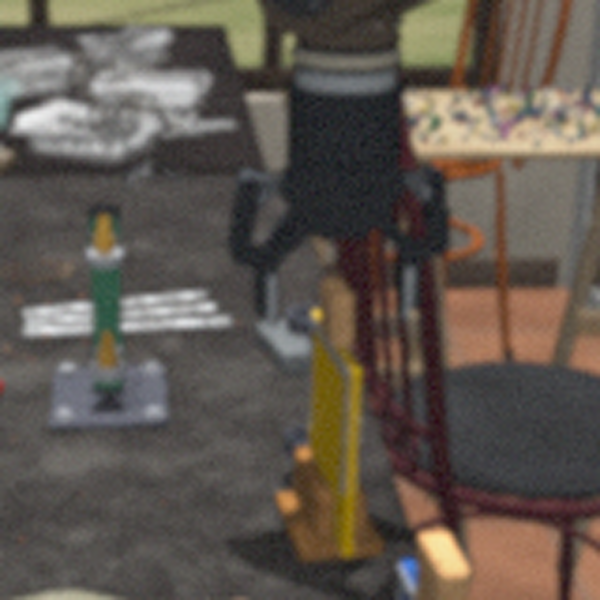

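```bash
python3 -m crank '[0,0,-0.002,0,0,0, 0,0,-0.002,0,0,0, 0,0,-0.002,0,0,0, 0,0,-0.002,0,0,0, 0,0,-0.002,0,0,0]' 1 70; python3 -m crank '[0,0,0,0,0,0, 0,0,0,0,0,0, 0,0,0,0,0,0]' 1 70;python3 - <<'E'
from h import *
st()
im=env.camera("wrist");cv2.imwrite("pics/w6.png",im)
E
```

```text
t: 5.6
tcp_pos: [0.434, -0.2086, 0.1177]
orientation: [0.0, 0.666, 0.746, 0.0]
ft_force: [0.5, -0.1, 0.8]
grip_width: 0.298
t: 5.85
tcp_pos: [0.4341, -0.2087, 0.1178]
orientation: [0.0, 0.666, 0.746, 0.0]
ft_force: [0.4, 1.2, 1.3]
grip_width: 0.175
t 5.85 p [ 0.4341 -0.2087  0.1178] yawy 6.52 z [ 5.e-04 -3.e-04 -1.e+00] F [0.37 1.16 1.31] M [ 0.05 -0.04 -0.  ] g 0.175
```

View pics/w6.png

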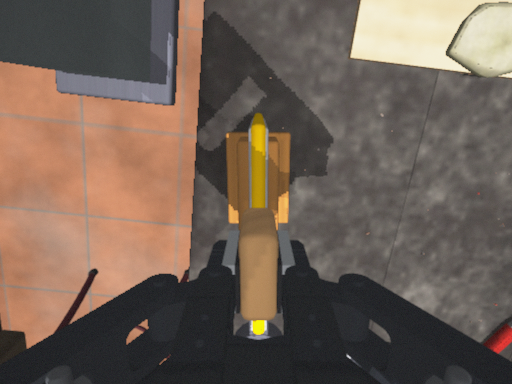

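```bash
python3 -m crank '[0,0,-0.012,0,0,0, 0,0,-0.028,0,0,0, 0,0,-0.046,0,0,0, 0,0,-0.06,0,0,0, 0,0,-0.068,0,0,0]'; python3 -m crank '[0,0,0,0,0,0]';python3 - <<'E'
from h import *
st();go([.5896,-.2787,.186],6.5)
im=env.camera("side");cv2.imwrite("pics/side7.png",cv2.resize(im[80:240,190:350],(600,600),interpolation=cv2.INTER_CUBIC))
E
```

```text
t: 6.32
tcp_pos: [0.4341, -0.2087, 0.1871]
orientation: [0.001, 0.666, 0.746, 0.0]
ft_force: [0.4, 0.3, -2.1]
grip_width: 0.183
t: 6.4
tcp_pos: [0.4346, -0.2091, 0.1874]
orientation: [0.002, 0.666, 0.746, 0.0]
ft_force: [0.2, -0.7, -3.1]
grip_width: 0.178
t 6.4 p [ 0.4346 -0.2091  0.1874] yawy 6.53 z [ 0.0025 -0.002  -1.    ] F [ 0.24 -0.7  -3.11] M [0.01 0.01 0.05] g 0.178
shift [-0.0867  0.1461  0.0019] rot [0.13 0.13 0.03]
```

View pics/side7.png

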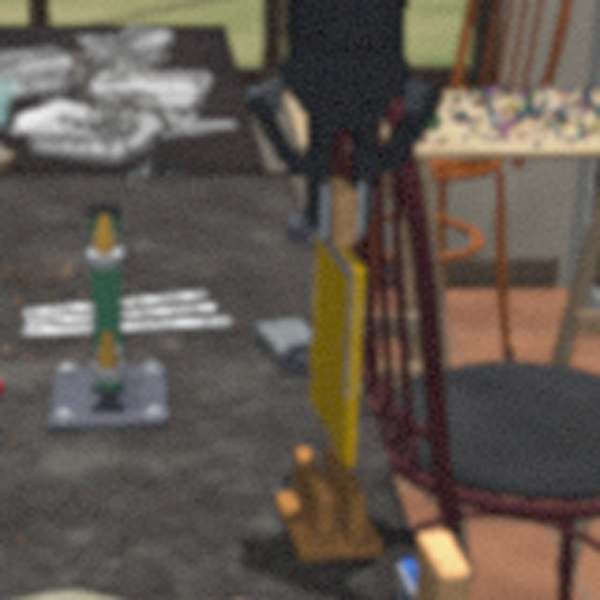

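```bash
python3 -m crank '[-0.010,0.017,0,0,0,0, -0.030,0.051,0.001,0,0,0, -0.05,0.084,0.001,0,0,0, -0.068,0.114,0.0015,0,0,0, -0.08,0.135,0.0015,0,0,0]'; python3 -m crank '[-0.0067,0.011,0,0,0,0, -0.0067,0.011,0,0,0,0, -0.0067,0.011,0,0,0,0]';python3 - <<'E'
from h import *
st();go([.5896,-.2787,.186],6.5)
for n in ("side","top","wrist"):
    im=env.camera(n);cv2.imwrite(f"pics/{n}8.png",im)
im=cv2.imread("pics/side8.png");cv2.imwrite("pics/side8.png",cv2.resize(im[80:240,150:310],(600,600),interpolation=cv2.INTER_CUBIC))
im=cv2.imread("pics/top8.png");cv2.imwrite("pics/top8.png",cv2.resize(im[110:230,260:420],(800,600),interpolation=cv2.INTER_CUBIC))
st()
E
```

```text
t: 6.87
tcp_pos: [0.5785, -0.2733, 0.1813]
orientation: [-0.001, 0.666, 0.746, -0.0]
ft_force: [-0.9, -0.3, -2.6]
grip_width: 0.179
t: 7.12
tcp_pos: [0.5879, -0.2775, 0.1813]
orientation: [-0.002, 0.666, 0.746, -0.0]
ft_force: [-0.5, 0.5, -4.0]
grip_width: 0.178
t 7.12 p [ 0.5879 -0.2775  0.1813] yawy 6.53 z [-0.0041  0.0027 -1.    ] F [-0.51  0.51 -3.97] M [ 0.03  0.06 -0.02] g 0.178
shift [-0.0014  0.0015 -0.0047] rot [-0.22 -0.18  0.03]
t 7.27 p [ 0.5876 -0.2773  0.1829] yawy 6.52 z [-0.0021  0.0014 -1.    ] F [-0.66 -0.16 -2.69] M [0.01 0.03 0.01] g 0.177
```

View pics/side8.png

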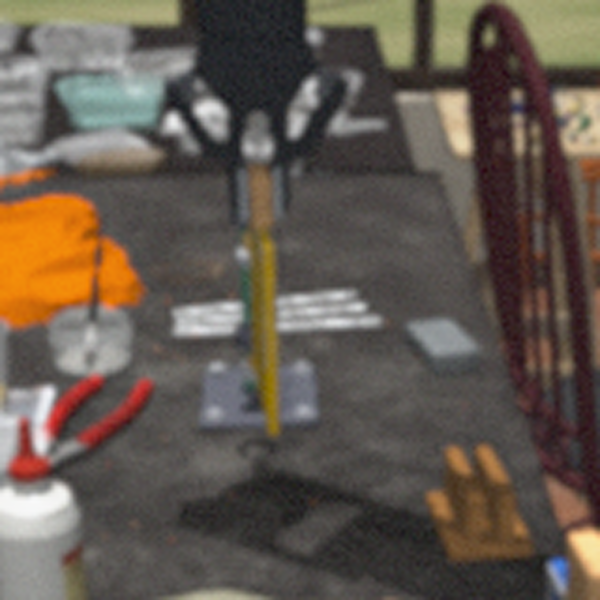

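View pics/top8.png

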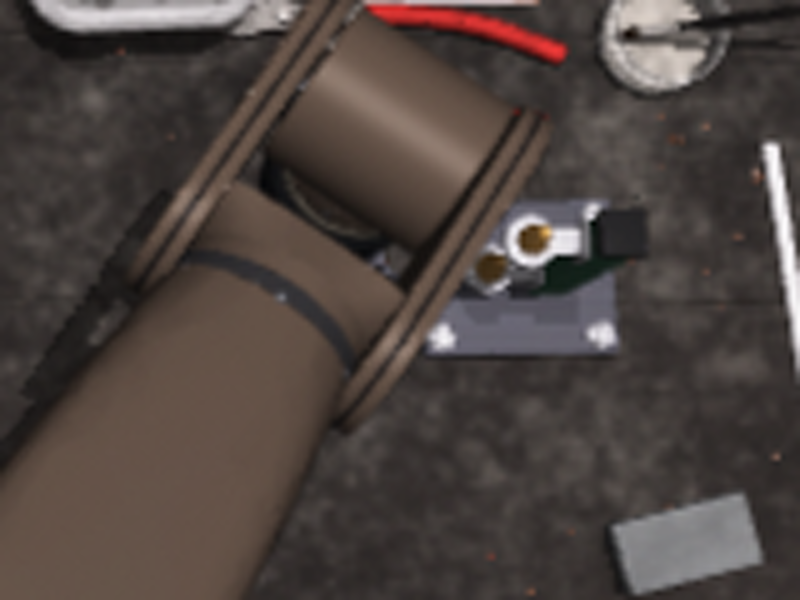

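View pics/wrist8.png

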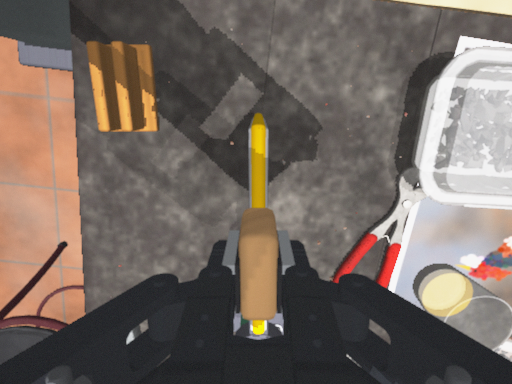

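```bash
cat >> h.py <<'E'
def gpts(x,y,zb,yaw=6.4):
    a=np.radians(yaw);ex=np.array([np.cos(a),np.sin(a),0]);ey=np.array([-np.sin(a),np.cos(a),0]);o=np.array([x,y,zb])
    f=lambda u,v,w:o+u*ex+v*ey+np.array([0,0,w])
    L=[]
    for u in(-.004,.004):
        c=[f(u,-.06,0),f(u,.06,0),f(u,.06,.14),f(u,-.06,.14)];L+=[(c[i],c[(i+1)%4]) for i in range(4)]
    for w in(.015,.029,.115,.129):
        c=[f(.017*np.cos(q),-.085+.017*np.sin(q),w) for q in np.linspace(0,2*np.pi,25)];L+=list(zip(c[:-1],c[1:]))
    return L
def overlay(n,box,k,L,out):
    c=cal(n);im=env.camera(n);x0,y0,x1,y1=box
    z=cv2.resize(im[y0:y1,x0:x1],None,fx=k,fy=k,interpolation=cv2.INTER_CUBIC);raw=z.copy()
    P=lambda X:tuple(int(v) for v in ((proj(c,X)-[x0,y0]+.5)*k))
    for a,b in L: cv2.line(z,P(a),P(b),(255,0,255),1)
    cv2.imwrite(out,np.hstack([raw,z]))
E
python3 - <<'E'
from h import *
p=env.sense()["tcp_pos"]
overlay("side",(190,120,240,210),8,gpts(p[0],p[1],.010+p[2]-.1178),"pics/ov1.png")
E
```

```text
(no output)
```

View pics/ov1.png

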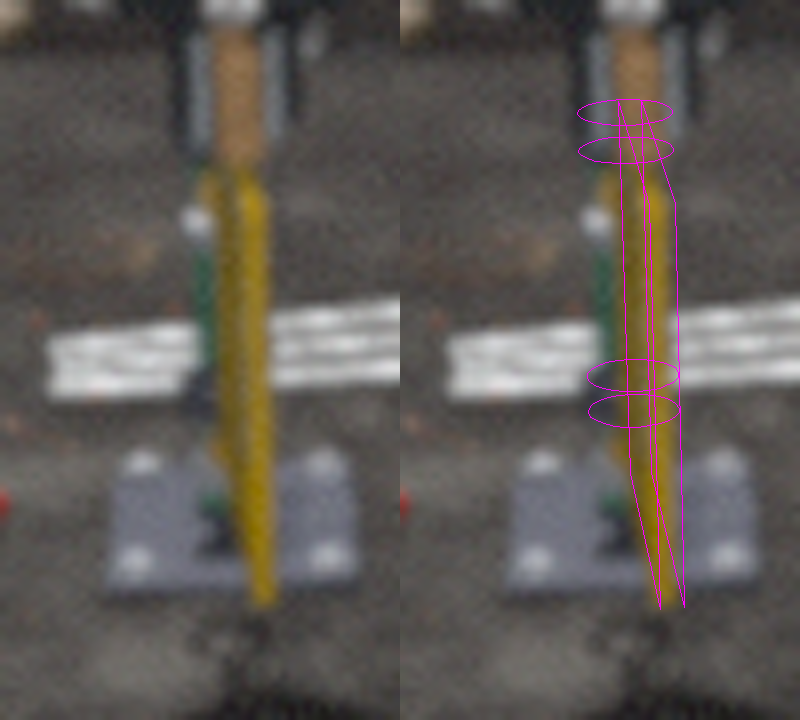

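```bash
python3 - <<'E'
from h import *
st();go([.588,-.341,.1855],6.5)
E
```

```text
t 7.32 p [ 0.5877 -0.2775  0.1834] yawy 6.52 z [-1.2e-03  8.0e-04 -1.0e+00] F [-0.01  0.45 -3.67] M [0.08 0.04 0.01] g 0.178
shift [-0.0631 -0.007  -0.0022] rot [-0.07 -0.05  0.02]
```

```bash
python3 -m crank '[-0.012,-0.0013,-0.001,0,0,0, -0.026,-0.003,-0.001,0,0,0, -0.042,-0.0047,-0.001,0,0,0, -0.055,-0.0061,-0.001,0,0,0, -0.063,-0.007,-0.001,0,0,0]';python3 -m crank '[0,0,0,0,0,0, 0,0,0,0,0,0]'; python3 - <<'E'
from h import *
st()
p=env.sense()["tcp_pos"]
overlay("side",(190,120,240,210),8,gpts(p[0],p[1],.010+p[2]-.1178),"pics/ov2.png")
im=env.camera("top");cv2.imwrite("pics/top9.png",cv2.resize(im[110:230,260:420],(800,600),interpolation=cv2.INTER_CUBIC))
E
```

```text
t: 7.73
tcp_pos: [0.5886, -0.3446, 0.1851]
orientation: [0.0, 0.667, 0.745, -0.0]
ft_force: [-0.5, 0.1, -4.1]
grip_width: 0.176
t: 7.9
tcp_pos: [0.5887, -0.3423, 0.1846]
orientation: [-0.0, 0.666, 0.746, 0.0]
ft_force: [0.8, -0.0, -4.1]
grip_width: 0.183
t 7.9 p [ 0.5887 -0.3423  0.1846] yawy 6.43 z [-4.e-04  1.e-03 -1.e+00] F [ 0.78 -0.02 -4.08] M [ 0.07  0.05 -0.03] g 0.183
```

View pics/ov2.png

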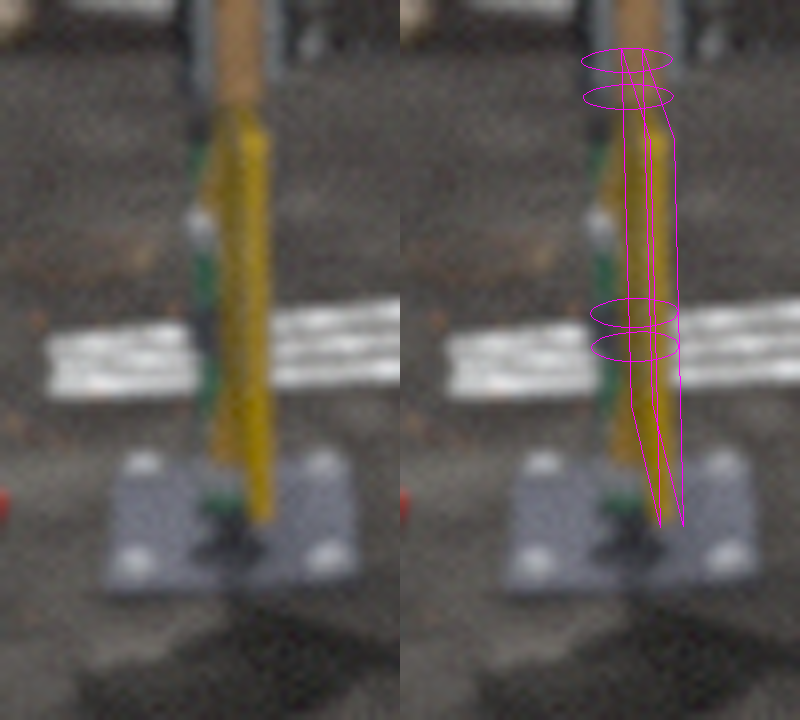

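View pics/top9.png

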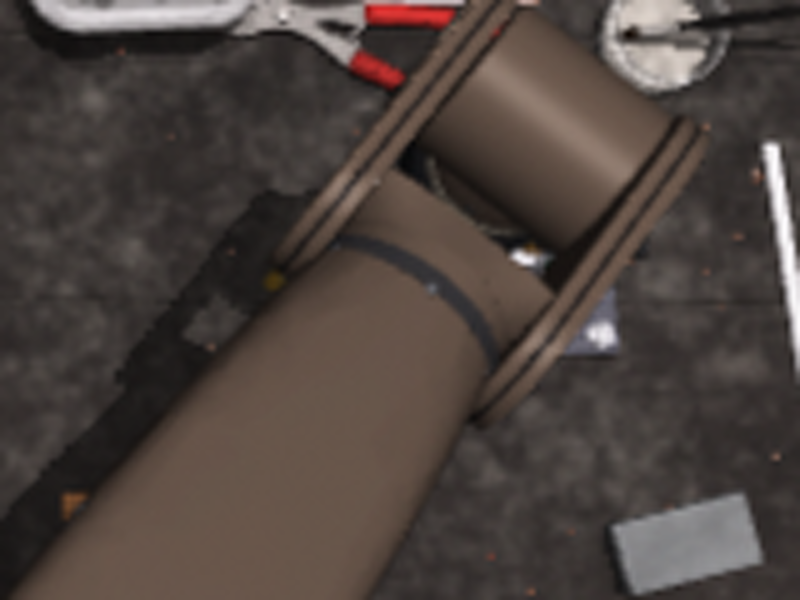

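```bash
python3 -m crank '[0,-0.001,0.008,0,0,0, 0,-0.001,0.016,0,0,0, 0,-0.001,0.022,0,0,0, 0,-0.001,0.026,0,0,0, 0,-0.001,0.026,0,0,0]'; python3 - <<'E'
from h import *
st()
p=env.sense()["tcp_pos"]
overlay("side",(190,120,240,210),8,gpts(p[0],p[1],.010+p[2]-.1178),"pics/ov3.png")
E
```

```text
t: 8.42
tcp_pos: [0.5871, -0.3406, 0.1566]
orientation: [-0.002, 0.666, 0.746, -0.0]
ft_force: [0.2, 0.0, -4.5]
grip_width: 0.174
t 8.42 p [ 0.5871 -0.3406  0.1566] yawy 6.54 z [-0.0029  0.0024 -1.    ] F [ 0.23  0.02 -4.51] M [ 0.03  0.03 -0.  ] g 0.174
```

View pics/ov3.png

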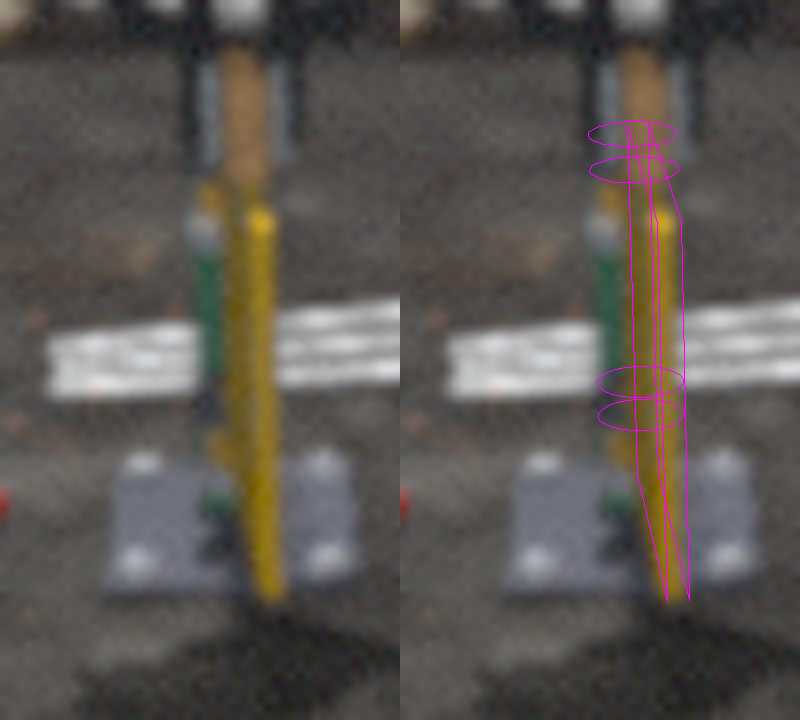

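```bash
python3 -m crank '[0,0,0.003,0,0,0, 0,0,0.006,0,0,0, 0,0,0.009,0,0,0, 0,0,0.011,0,0,0, 0,0,0.011,0,0,0]'; python3 - <<'E'
from h import *
st()
E
```

```text
t: 8.88
tcp_pos: [0.5877, -0.3414, 0.1472]
orientation: [-0.001, 0.666, 0.746, -0.0]
ft_force: [-0.4, -1.0, -3.4]
grip_width: 0.177
t 8.88 p [ 0.5877 -0.3414  0.1472] yawy 6.52 z [-9.e-04  7.e-04 -1.e+00] F [-0.44 -1.01 -3.42] M [ 0.01 -0.   -0.03] g 0.177
```

```bash
python3 -m crank '[0,0,0.003,0,0,0, 0,0,0.005,0,0,0, 0,0,0.007,0,0,0, 0,0,0.007,0,0,0]'; python3 - <<'E'
from h import *
st()
E
python3 -m crank '[0,0,0.001,0,0,0, 0,0,0.002,0,0,0, 0,0,0.002,0,0,0]'; python3 - <<'E'
from h import *
st()
E
```

```text
t: 9.22
tcp_pos: [0.5877, -0.3414, 0.1402]
orientation: [-0.001, 0.666, 0.746, -0.0]
ft_force: [-0.5, 0.2, -3.6]
grip_width: 0.179
t 9.22 p [ 0.5877 -0.3414  0.1402] yawy 6.52 z [-9.e-04  7.e-04 -1.e+00] F [-0.47  0.16 -3.61] M [0.04 0.02 0.01] g 0.179
t: 9.47
tcp_pos: [0.5879, -0.3415, 0.1387]
orientation: [-0.0, 0.666, 0.746, -0.0]
ft_force: [-0.1, 0.6, -3.6]
grip_width: 0.177
t 9.47 p [ 0.5879 -0.3415  0.1387] yawy 6.52 z [-2.e-04  2.e-04 -1.e+00] F [-0.06  0.63 -3.62] M [ 0.05 -0.02 -0.01] g 0.177
```

No contact yet; lower gently until the weight comes off.

```bash
for i in 1; do python3 -m crank '[0,0,0.001,0,0,0, 0,0,0.002,0,0,0, 0,0,0.002,0,0,0]'; done; python3 - <<'E'
from h import *
st()
p=env.sense()["tcp_pos"]
overlay("side",(190,120,240,210),8,gpts(p[0],p[1],.010+p[2]-.1178),"pics/ov4.png")
st()
E
```

```text
t: 9.72
tcp_pos: [0.5882, -0.3417, 0.1378]
orientation: [0.0, 0.666, 0.746, -0.0]
ft_force: [-0.6, 1.2, -0.6]
grip_width: 0.176
t 9.72 p [ 0.5882 -0.3417  0.1378] yawy 6.53 z [ 6.e-04 -5.e-04 -1.e+00] F [-0.56  1.19 -0.64] M [ 0.07  0.21 -0.07] g 0.176
t 9.77 p [ 0.5882 -0.3417  0.1377] yawy 6.52 z [ 5.e-04 -5.e-04 -1.e+00] F [-0.58  1.77  0.44] M [ 0.05  0.22 -0.07] g 0.18
```

View pics/ov4.png

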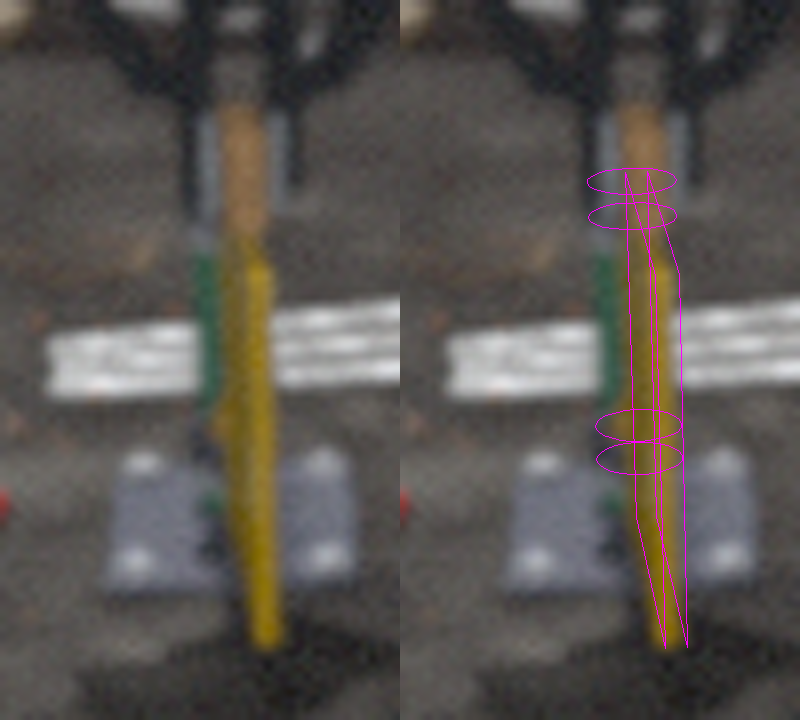

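```bash
python3 -m crank '[0,0,0,0,0,0, 0,0,0,0,0,0, 0,0,0,0,0,0, 0,0,0,0,0,0, 0,0,0,0,0,0]' -0.3; python3 - <<'E'
from h import *
st()
im=env.camera("wrist");cv2.imwrite("pics/w10.png",im)
E
```

```text
t: 10.18
tcp_pos: [0.5882, -0.3418, 0.1372]
orientation: [0.0, 0.666, 0.746, 0.0]
ft_force: [0.1, 0.1, 0.1]
grip_width: 0.651
t 10.18 p [ 0.5882 -0.3418  0.1372] yawy 6.52 z [ 5.e-04 -4.e-04 -1.e+00] F [0.08 0.1  0.05] M [-0.01  0.01 -0.06] g 0.651
```

View pics/w10.png

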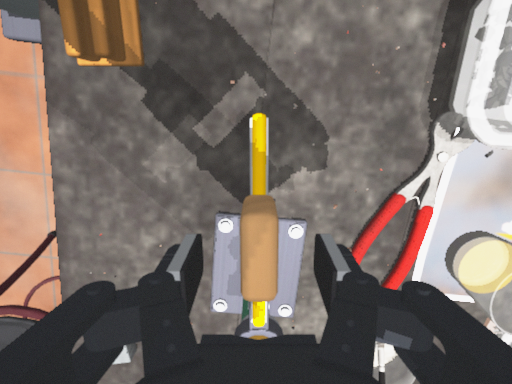

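The guard hangs free between the open pads. Next I go straight up, then back toward the robot, and look.

```bash
python3 -m crank '[0,0,-0.015,0,0,0, 0,0,-0.04,0,0,0, 0,0,-0.075,0,0,0, 0,0,-0.11,0,0,0, 0,0,-0.14,0,0,0]';python3 -m crank '[0.03,-0.015,-0.01,0,0,0, 0.06,-0.03,-0.02,0,0,0, 0.09,-0.05,-0.02,0,0,0, 0.12,-0.07,-0.02,0,0,0, 0.14,-0.09,-0.02,0,0,0]'; python3 -m crank '[0,0,0,0,0,0]'; python3 - <<'E'
from h import *
st()
im=env.camera("wrist");cv2.imwrite("pics/w11.png",im)
im=env.camera("top");cv2.imwrite("pics/top11.png",cv2.resize(im[130:250,280:420],(700,600),interpolation=cv2.INTER_CUBIC))
im=env.camera("side");cv2.imwrite("pics/side11.png",cv2.resize(im[110:230,180:330],(750,600),interpolation=cv2.INTER_CUBIC))
E
```

```text
t: 10.65
tcp_pos: [0.5883, -0.3418, 0.281]
orientation: [0.001, 0.666, 0.746, 0.0]
ft_force: [1.3, -0.2, -0.0]
grip_width: 0.652
t: 11.07
tcp_pos: [0.4818, -0.2107, 0.2987]
orientation: [0.001, 0.665, 0.747, 0.0]
ft_force: [0.3, 0.2, 1.1]
grip_width: 0.647
t: 11.15
tcp_pos: [0.4801, -0.2095, 0.2984]
orientation: [0.0, 0.665, 0.747, 0.0]
ft_force: [0.0, 0.2, 0.5]
grip_width: 0.652
t 11.15 p [ 0.4801 -0.2095  0.2984] yawy 6.63 z [ 3.e-04  2.e-04 -1.e+00] F [0.01 0.17 0.53] M [ 0.03 -0.05  0.01] g 0.652
```

View pics/w11.png

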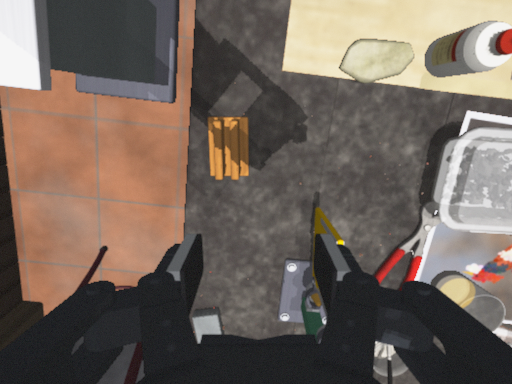

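View pics/top11.png

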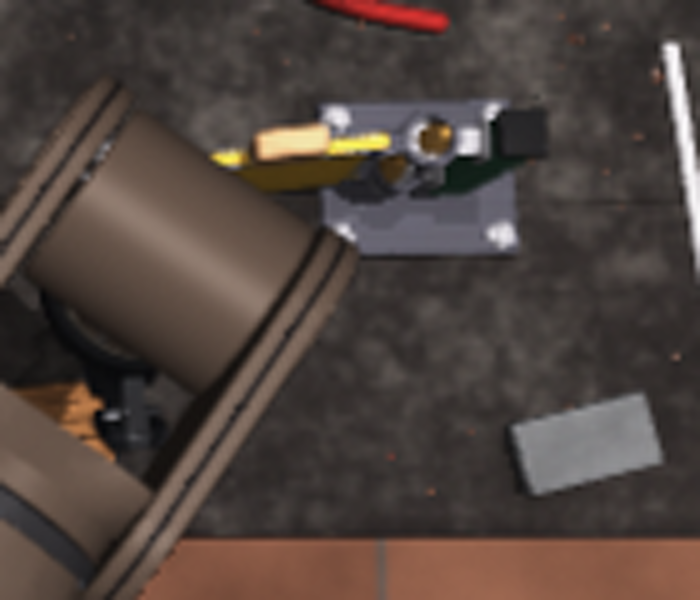

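View pics/side11.png

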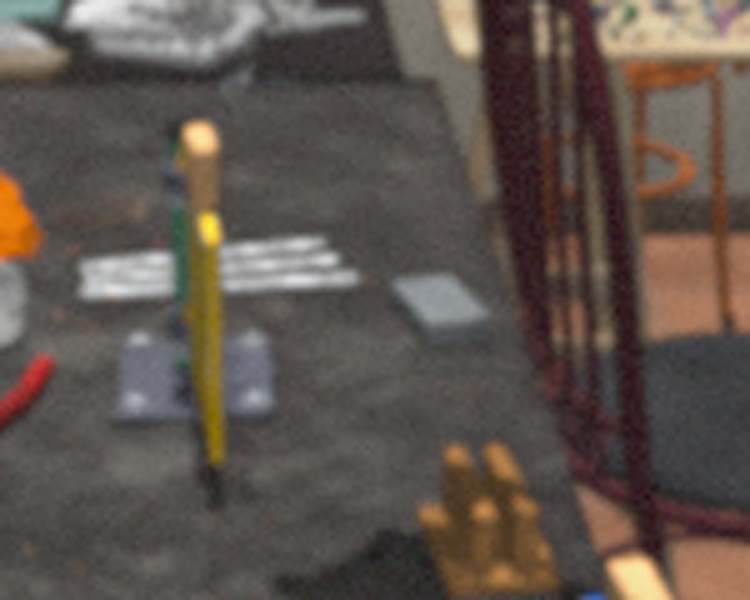

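```bash
python3 - <<'E'
from h import *
ct=cal("top");cs=cal("side")
print(tri([(ct,(280+292/5-.4,130+140/5-.4)),(cs,(180+201/5-.4,110+132/5-.4))]))
s=env.camera("side");a=cv2.imread("pics/side0.png")
print("panel diff",np.abs(s[220:330,285:325].astype(int)-a[220:330,285:325]).mean())
st();print(np.abs(env.sense()["joint_velocities"]).max());print(env.finish_job())
E
```

```text
(array([ 0.58920114, -0.33393756,  0.20461965]), [0.001066828680251888, 0.0010668286802519612])
panel diff 4.545075757575757
t 11.35 p [ 0.4833 -0.2135  0.298 ] yawy 6.51 z [ 0.0016 -0.0013 -1.    ] F [-0.68 -0.04  0.33] M [-0.02 -0.04 -0.04] g 0.648
0.023055720891962908
the job is handed in; nothing more can be done
None
```

The yellow guard is hanging on the green hinge post and the job is handed in, at about 11.4 s of the 38 s allowed. I gripped the guard by its tab and lifted it straight out. I brought it in from the +y side about 47 mm above its hung height, then lowered it until its weight came off the wrist. I then opened the jaws and backed away.

**What the last checks showed:**
- **Seating:** contact came at a TCP height of 0.1378 m, exactly where both eyes should rest on their shoulders.
- **Hanging by itself:** after release, the top view shows the upper pintle inside its eye, and the side view shows the guard upright and untouched. The tab top measured 0.205 m high against 0.208 m expected, within the measuring error.
- **Blue panel:** the arm never went near it. I compared its area of the side picture with the first one only by an average pixel difference (4.5 grey levels). I did not look at it again closely.

**What failed or disagreed:**
- **First grasp missed:** the jaws shut on nothing just above the tab, without touching it. The side and wrist views put the real fingertips about 36 mm behind the reported TCP. I allowed for that and the second grasp held.
- **Small view offsets:** the top and wrist cameras disagreed by 3–4 mm in y. The side view put the held guard about 3 mm off in x from the position worked out from the arm. Both are within the play of the eyes on the pintle tips.
- **Lower eye not seen from above:** in the last views it is mostly hidden, so its seating rests on the contact height and the side view.

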